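# Clamp a housing against the fixture's fence

## Robot

A 6-joint arm with a two-finger parallel gripper is mounted at the origin on the work surface. World frame = base frame: x ahead of the robot, y to its left, z up, the work surface at z = 0. Lengths are in m, angles in rad, forces in N, time in s.
With the tool pointing down it reaches from about 0.3 to 0.85 m from the base axis. Payload 5.4 kg.
Tool frame: the origin (TCP) lies at the very end of the fingers, on their centre line; the grasp point (between the pads) lies 19 mm behind it; z points along the fingers, y is the line along which they close (so a half turn about z gives the same grasp; the last joint's range is limited). The gripper opens to 85 mm and grips with 20 to 120 N. Pads are 22 mm wide; open, the fingers measure 114 mm over their backs; the gripper's body (76 mm by 85 mm) begins 54 mm behind the grasp point. The pads swing forward as they close: fully open they stand 13 mm farther back than shut.
Start: joints at [-1.536, 0.158, 1.597, -0, 1.386, -0.21], TCP at [0.139, -0.558, 0.231] pointing down, gripper open.
Joint ranges: [-2.91, 2.91], [-0.94, 2.29], [0.18, 2.7], [-1.29, 4.43], [0.17, 2.64], [-3, 3]. Speed limits (rad/s): [2.57, 2.57, 3.14, 3.14, 3.14, 3.14].

## Interface

Orientations are given as a unit quaternion [w, x, y, z].
In Python, from workcell import r, snapshot, spotter gives the robot as it stands.
- The arm moves only by the tool servo_tool, never from a script. Its argument "motion" is text: rows parted by semicolons, each of 5 numbers parted by spaces: the finger opening in mm, from 0 to 85.4, then the shift along the tool's x, y, z in units of 6 cm (1.0 is 6 cm), then the turn about the tool's z in units of 0.12 rad (1.0 is 0.12 rad). A call has 1 to 20 rows; each row shifts and turns the commanded pose from where the row before left it, along the tool's axes as they then stand; what a row does not reach is not made up. A row lasts 1/8 s, in which the tool goes at most 62.5 mm and 10.7 degrees, less where a joint would pass 70% of its speed; a pose out of reach is approached as far as the arm can. A call with a number of a shift or a turn outside -1 to 1 is refused whole. A call with a gripper value outside its range is refused whole. The fingers move at their own pace and stop on an object; the grip force is fixed at half the most. Time passes only in rows, so rows that do not move let the fingers close. It gives the time, the measured TCP pose, the force, the opening and the grip force at its end, in the units of the state.
- r.read_state(): the state, without advancing time (a new reading comes with each control period).
- snapshot(name): name is "scene" or "top" or "wrist"; returns a dict with "color" (420x560x3 uint8, red, green, blue), "depth" (420x560 float32, m along the optical axis (not along the pixel's ray), 0 where there is no reading), "fx", "fy", "cx", "cy" (pixels), "origin" and "attitude" of the camera in the world. Camera axes: x right, y down, z forward; pixel columns grow to the right and rows downward; lengths in m; the calibration is good to about 2 mm. A picture is of the moment at which its call begins.
- r.sign_off(): hands the job in; it is judged then, once.
Trained networks look in the newest picture that a camera, given by its name, has taken for a name from the list of things; names that differ only in an ending like _2 or _b are one class to them, and where a whole thing is asked for, a point or a joint stands for the part that bears it (a point fixed in the world has none). Each returns a list of dicts, best first, with "conf" (0 to 1); they miss things now and then, are a little off and sometimes report something else, mostly with a low value. They report only what shows in the picture. A call takes as long as a camera call. They do not tell look-alikes from the thing itself.
- spotter.outline_of(target, camera): "mask" (420x560 bool, what is visible of it) and "extent" ([left, top, right, bottom] in pixels, round what is visible of it).
The state is a dict: "time_s": time; "joint_pos": joint angles; "qvel": joint speeds; "effort": joint torques, N m; "position": TCP position; "ee_rot": TCP orientation; "wrist_force": force on the tool from outside, world axes, zero at the start; "wrist_torque": the same for the moment, N m; "grip_width": finger opening in m; "gripper_force": force on a finger pad.
Only numpy, scipy, OpenCV 4.12 (cv2) and the standard library are available. Lean on these libraries where they do the work, as an engineer would, in place of code of your own. Each camera call takes 0.05 s, during which the arm holds its last target. There are 200 camera calls.

## Task

Slide the black housing across the clamping fixture until it sits squarely flush against the steel fence on its far side. Then run the clamp's free jaw down its bar until the pad is hard on the housing and the jaw tilts up and binds, and turn the square wooden knob clockwise (seen from above) until the clamp is firmly tight. Let go with the housing still flush and clamped, and leave the other things on the bench where they are.

Things in the scene. Friction and masses are not known exactly. Their poses are not given: they have to be found in the camera images.
- fixture: Fixed clamping fixture: aluminium plate, fixture x -130 to +90 mm, y -95 to +135, top at height 12. Origin on the bench; x points at the fence, y from the clamp's upright bar to its screw, z up. The steel bar (8 mm in x, 22 in y) stands at x 0, y -60, top at height 173; its foot is 40 by 60, 24 high. The jaw's arm reaches +y: the screw's axis is at x 0, y +65.
- fence_mid (a point): Middle of the fence's face that looks at the housing (fixture x +60, y +65 mm, height 30 mm). The steel fence is 100 mm long in fixture y, 14 mm thick and rises 20 mm above the plate. Axes as the fixture's.
- housing_center (a point): Centre of the loose black housing: 120 mm (its x) by 80 (its y), 36 high, 0.3 to 0.65 kg, lying flat on the plate under the raised jaw. It starts 15 to 35 mm short of the fence, up to 8 mm off to the side and a few degrees askew. Flush, its centre is at fixture x 0.
- housing_face (a point): Middle (18 mm up) of the housing's 80 mm long end face, the one that must lie flush against the fence; its x points out of the face, towards the fence.
- thumb_plate (a point): Centre of the top of the thumb plate (flat, 36 by 36 mm) on the free jaw's arm, 40 mm from the bar's axis: press the jaw down here. The bar rises up to 60 mm above it. The jaw has play on the bar: pressed here with about 10 N it slides; pressed far out by the knob it cocks and jams. With the pad on the housing it goes about 5 mm further as it tilts up, then stands hard.
- knob_center (a point): Centre of the square wooden knob, 30 by 30 mm, 32 high, upright on the end of the jaw's arm; its x and y axes are normal to its flats. Its lower end is 6 mm above the arm. It drives the spindle below without sinking, and has 5 mm of soft up and down play on its shaft. After a quarter turn the flats face the same ways again.
- jaw_slide (a joint): How far the free jaw has slid down the bar (m): 0 at the top, 0.056 at the bottom; about 0.038 when its pad just meets the housing with the jaw level and the screw at 0, 0.043 to 0.049 once bound.
- jaw_tilt (a joint): Tilt of the free jaw on the bar (rad): positive with its screw end up. Free play is about 0.04 each way: about -0.04 hanging, +0.04 to +0.07 once bound by the pad's push.
- screw (a joint): Turn of the knob (rad), growing clockwise seen from above, from 0 to 7. It starts somewhere between 0 and 0.8. One radian lowers the spindle 1.6 mm. It is stiff (about 0.1 N m) and stays where it is left.
- pad: Round steel pad, 25 mm across, 13 high, at the spindle's lower end; origin at the centre of its underside. It is sprung on the spindle (4 N per mm). With the jaw bound, each radian of the knob adds 3 to 6 N to its push. Firmly tight is 25 N or more: some 3 to 5 rad of knob after the jaw has been pressed down until it stood hard.
- gauge_block: Bystander: loose steel block, 35 x 18 x 12 mm, on the fixture plate beside the bar's foot. Origin under its centre. Leave it.
- clip_a: Bystander: loose black plastic clip, 60 x 34 x 24 mm, on the bench. Origin under its centre. Leave it.
- clip_b: Bystander: loose black plastic clip, 60 x 34 x 24 mm, on the bench. Origin under its centre. Leave it.
- clip_c: Bystander: loose black plastic clip, 60 x 34 x 24 mm, on the bench. Origin under its centre. Leave it.
- caliper: Bystander: steel caliper, 210 mm long, lying on the bench. Leave it.
- screwdriver: Bystander: screwdriver on the bench. Leave it.
- oil: Bystander: small bottle, 48 mm across, 130 mm high. Leave it.
Mind the look-alikes: they are no part of the job. Of the things that look like the part that bears housing_center, the middle-sized one is meant.

How it is judged:
On the way, in this order (a step that is already met when the one before it is completed fails the run):
1. the housing is flush against the fence (x of housing_face in the frame of fence_mid above -0.003 m and angle between the x axis of housing_face and the x axis of fence_mid, either way round below 0.05 rad), for 0.2 s.
2. the jaw has been slid down until its pad bears on the housing and it is tilted up (all of step 1 and contact force between pad and housing above 1 N and value of joint jaw_tilt above 0.02 rad), for 0.2 s.
At the end, for the whole second after the job is handed in: The housing's end face is within 3 mm of the fence and square to it within 0.05 rad, the jaw is tilted up and bound (more than 0.02 rad), the knob is beyond 1.2 rad and the pad presses the housing with more than 22 N, with nothing touched (all of step 1 and contact force between pad and housing above 22 N and value of joint jaw_tilt above 0.02 rad and value of joint screw above 1.2 rad).
It fails at once if another thing on the bench was shifted by more than 30 mm (distance of any of gauge_block, clip_a, clip_b, clip_c, caliper, screwdriver, oil from where it was at the start of the episode above 0.03 m).
It also fails if it takes over 72 s, if anything falls off the work surface, if the arm or the gripper's body presses on something with over 40 N, if the wrist force passes 120 N, or if a joint passes its speed limit or range.

## Working session

There is one attempt and no reset: what is moved stays moved. The work goes in short steps, Python scripts to look and compute and a tool call to move; the robot and the scene stay as the last step left them, time stands still between calls to the robot, and variables do not carry over. Pictures are saved under pics/ and viewed, at most 10 in all, crops included, and the job is handed in when it is done.

Besides the shell and the picture viewer there is one more tool, called after ">>>" as name(argument=value, ...) on one line, values as JSON. servo_tool: Moves the arm, as the interface text tells. Shifts and turns lie within -1 to 1; 1 stands for 6 cm of shift or 0.12 rad of turn. Its arguments: {"type":"object","properties":{"motion":{"type":"string"}},"required":["motion"]}

```bash
mkdir -p pics
cat > h.py <<'E'
import numpy as np, cv2
from workcell import r, snapshot, spotter
from scipy.spatial.transform import Rotation as R
def rot(a):
    a=np.array(a,float)
    return a if a.shape==(3,3) else R.from_quat(a,scalar_first=True).as_matrix()
def cloud(s):
    d=s["depth"]; v,u=np.mgrid[:d.shape[0],:d.shape[1]]
    p=np.dstack([(u-s["cx"])/s["fx"]*d,(v-s["cy"])/s["fy"]*d,d])
    w=p@rot(s["attitude"]).T+np.array(s["origin"]); w[d==0]=np.nan
    return w
def save(n,s,c=None,k=1):
    im=s["color"][:,:,::-1]
    if c: im=im[c[1]:c[3],c[0]:c[2]]
    cv2.imwrite(f"pics/{n}.png",cv2.resize(im,None,fx=k,fy=k,interpolation=cv2.INTER_CUBIC))
E
python3 - <<'E'
from h import *
a=snapshot("scene");b=snapshot("top")
np.savez("s.npz",a=cloud(a),b=cloud(b),ca=a["color"],cb=b["color"])
for s in(a,b):print(s["fx"],s["origin"],s["attitude"])
cv2.imwrite("pics/both.png",cv2.resize(np.vstack([a["color"],b["color"]])[:,:,::-1],None,fx=.71,fy=.71))
save("top",b,k=1.42)
for n in["fixture","housing_center","knob_center","thumb_plate","gauge_block","pad"]:
  for c,w in(("scene",cloud(a)),("top",cloud(b))):
    for o in spotter.outline_of(n,c)[:4]:
      print(n,c,round(o["conf"],2),o["extent"],np.nanmedian(w[o["mask"]],0).round(3))
print(r.read_state())
E
```

```text
425.8798654317173 [ 0.90265653 -0.58265281  0.89253652] [-0.34152416  0.89159609  0.27825462 -0.10484287]
500.9399696321385 [4.09488410e-01 2.85093613e-04 1.38866618e+00] [-0.03089811  0.71574423 -0.69714366  0.02731719]
fixture scene 0.82 [266.4, 184.6, 383.2, 292.7] [0.623 0.027 0.014]
fixture scene 0.71 [378.3, 170.8, 401.6, 186.6] [0.635 0.392 0.012]
fixture scene 0.55 [99.0, 312.2, 161.8, 367.5] [ 0.35  -0.415  0.022]
fixture scene 0.54 [299.4, 115.6, 316.8, 154.5] [0.356 0.36  0.069]
fixture top 0.9 [212.6, 137.7, 305.7, 223.3] [0.6   0.053 0.014]
housing_center scene 0.98 [307.4, 206.6, 361.5, 250.7] [0.633 0.099 0.048]
housing_center scene 0.92 [263.0, 181.0, 287.5, 210.5] [0.402 0.126 0.025]
housing_center scene 0.8 [183.6, 249.5, 259.4, 321.4] [ 0.473 -0.195  0.048]
housing_center top 0.91 [321.1, 209.5, 382.6, 256.7] [ 0.462 -0.181  0.048]
housing_center top 0.89 [224.3, 158.8, 257.3, 200.4] [0.584 0.116 0.048]
housing_center top 0.85 [219.3, 237.1, 252.5, 272.0] [0.397 0.132 0.025]
knob_center scene 0.77 [344.5, 186.1, 358.9, 204.8] [0.631 0.108 0.18 ]
knob_center scene 0
[... 622 characters left out ...]
s': 0.7, 'joint_pos': array([-1.53610910e+00,  1.58402871e-01,  1.59700018e+00, -3.16860435e-05,
        1.38620777e+00, -2.10094988e-01]), 'qvel': array([ 0.00176196, -0.00066878,  0.00030881, -0.00176069, -0.0003376 ,
       -0.00211534]), 'effort': array([ 1.09237046e-06, -3.95921195e+01, -3.31636190e+01, -1.69872446e-04,
        7.41430085e-04, -8.75008737e-06]), 'position': array([ 0.1393205 , -0.55784471,  0.23129744]), 'ee_rot': array([-1.04148991e-05,  9.92519198e-01,  1.22088660e-01, -1.47181648e-05]), 'wrist_force': array([ 0.04708042,  0.20741126, -0.28070915]), 'wrist_torque': array([ 0.02595153, -0.06517733, -0.02920016]), 'gripper_force': 0.0, 'grip_width': 0.08526404466174844}
```

View pics/both.png

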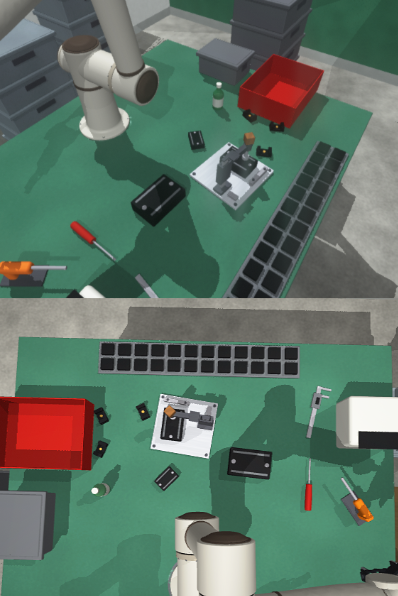

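View pics/top.png

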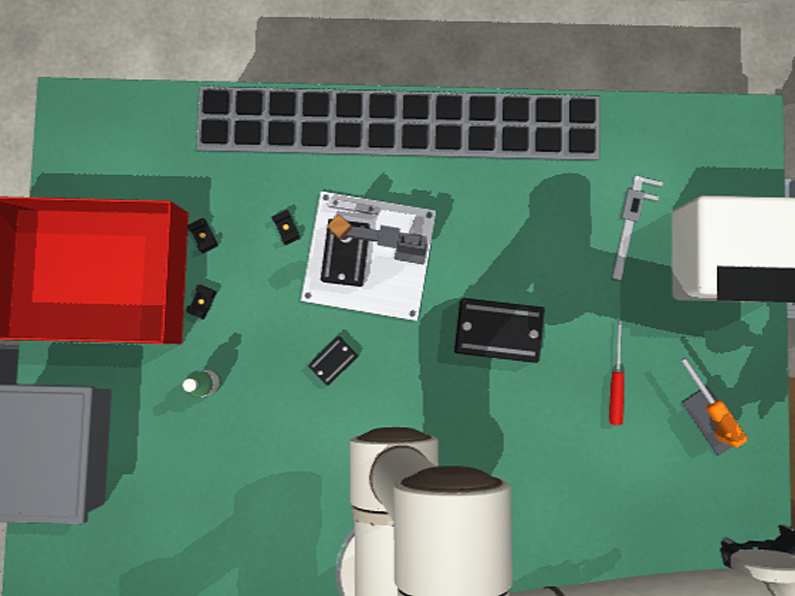

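Black housing look-alikes in the enlarged top picture: large at (500,330), middle-sized at (345,253) on the fixture, small at (333,360). The middle one fits, because it is the one on the plate under the jaw. The fence is at (345,200), the knob at (340,227) and the bar at (410,247).

```bash
cat >> h.py <<'E'
def fitfix(w,seed):
    """plate rectangle from points with 9<z<15mm -> origin xy, yaw (fixture x axis in world)"""
    return
E
python3 - <<'E'
from h import *
d=np.load("s.npz")
for k in "ab":
    w=d[k]
    m=(np.abs(w[...,0]-.6)<.2)&(np.abs(w[...,1]-.06)<.2)
    P=w[m&(w[...,2]>.006)]
    pl=P[(P[:,2]<.017)]
    # keep largest blob near plate: restrict radius
    pl=pl[np.hypot(pl[:,0]-.61,pl[:,1]-.055)<.17]
    (c,s,a)=cv2.minAreaRect((pl[:,:2]*1000).astype(np.float32)); print(k,"plate",c,s,a)
    for n,lo,hi,cen,rad in(("fence",.026,.037,(.69,.08),.09),("houstop",.043,.053,(.585,.1),.1),("bartop",.165,.176,(.61,0),.05),("knobtop",.177,.2,(.63,.11),.05),("arm",.12,.16,(.62,.05),.08)):
        q=P[(P[:,2]>lo)&(P[:,2]<hi)&(np.hypot(P[:,0]-cen[0],P[:,1]-cen[1])<rad)]
        if len(q)>4:
            c,s,a=cv2.minAreaRect((q[:,:2]*1000).astype(np.float32)); print(n,len(q),np.round(c,1),np.round(s,1),round(a,1),np.median(q[:,2]).round(4),q[:,:2].mean(0).round(4))
E
```

```text
a plate (626.6363525390625, 86.70278930664062) (271.44305419921875, 264.67669677734375) 80.83301544189453
fence 279 [665.1  90.3] [137.3  95.3] 31.1 0.0321 [0.679  0.0948]
houstop 626 [602.9 114.4] [ 81.7 121.6] 83.8 0.0488 [0.6192 0.1082]
bartop 62 [611.8 -10.2] [29.2 13.8] 88.3 0.1734 [ 0.6115 -0.0115]
knobtop 130 [630.1 113.3] [29.5 33.8] 46.5 0.1836 [0.6302 0.1123]
arm 620 [619.   45.8] [150.5  37.4] 82.4 0.1498 [0.6229 0.0397]
b plate (608.4774169921875, 55.300384521484375) (323.9449157714844, 327.0556335449219) 18.46391487121582
fence 188 [676.9  88.6] [126.3  70.8] 40.6 0.0319 [0.6922 0.1015]
houstop 913 [602.5 115. ] [ 80.  120.3] 84.8 0.0482 [0.5904 0.1156]
bartop 46 [610.6 -10.8] [25.  12.2] 83.1 0.1724 [ 0.6105 -0.0107]
knobtop 148 [628.5 114.1] [29.5 29.4] 47.7 0.1842 [0.6278 0.1145]
arm 509 [618.8  49.3] [157.6  36.1] 82.7 0.1509 [0.616  0.0398]
```

>>> servo_tool(motion="40 0 0 0 0.81; 40 0 0 0 0.81; 40 0 0 0 0.81; 40 0 0 0 0.81; 40 0.87 0 0 0; 40 0.87 0 0 0; 40 0.87 0 0 0; 40 0.87 0 0 0; 40 0.87 0 0 0")

```text
time_s: 1.82
position: [0.3993, -0.5954, 0.2313]
ee_rot: [0.0, 0.997, -0.072, -0.0]
wrist_force: [0.2, -1.1, 0.6]
grip_width: 0.04
gripper_force: 0.0
```

>>> servo_tool(motion="40 0 -0.87 0 0; 40 0 -0.87 0 0; 40 0 -0.87 0 0; 40 0 -0.87 0 0; 40 0 -0.87 0 0; 40 0 -0.87 0 0; 40 0 -0.87 0 0; 40 0 -0.87 0 0; 40 0 -0.87 0 0; 40 0 -0.87 0 0; 40 0 -0.87 0 0; 40 0 -0.87 0 0; 40 0 -0.87 0 0; 40 0 -0.87 0 0; 40 0 0 0 0")

```text
time_s: 3.7
position: [0.5023, 0.1309, 0.2313]
ee_rot: [-0.0, 0.998, -0.069, 0.0]
wrist_force: [-0.2, -0.6, -0.2]
grip_width: 0.0401
gripper_force: 0.0
```

```bash
cat >> h.py <<'E'
O=np.array([.6196,.0489]); X=np.array([.9897,-.1434]); Y=np.array([.1434,.9897])
def fx(p): q=np.asarray(p)[...,:2]-O; return np.stack([q@X,q@Y],-1)*1000
def st():
    s=r.read_state(); M=rot(s["ee_rot"])
    print("t",round(s["time_s"],2),"fix",fx(s["position"]).round(1),"z",round(s["position"][2]*1000,1),"toolx deg",np.degrees(np.arctan2(M[1,0],M[0,0])).round(2),"q6",s["joint_pos"][5].round(3),"F",s["wrist_force"].round(1),"w",round(s["grip_width"]*1000,1),"gf",s["gripper_force"])
E
python3 - <<'E'
from h import *
st(); s=snapshot("wrist"); save("w1",s,k=1.4); w=cloud(s); 
for n,lo,hi in(("fence",.026,.036),("house",.044,.053),("bar",.168,.178),("knob",.178,.19)):
    f=fx(w); q=f[(w[...,2]>lo)&(w[...,2]<hi)&(np.abs(f[...,0])<110)&(f[...,1]>-100)&(f[...,1]<130)]
    if len(q)>9:
        c,sz,a=cv2.minAreaRect(q.astype(np.float32)); print(n,len(q),np.round(c,1),np.round(sz,1),round(a,1),q.min(0).round(1),q.max(0).round(1))
E
```

```text
t 3.7 fix [-127.8   64.4] z 231.3 toolx deg -7.97 q6 1.731 F [-0.2 -0.6 -0.2] w 40.1 gf 0.0
fence 382 [22.3 17.9] [ 85.3 192.7] 0.7 [-19.3 -78.8] [ 66.1 114.8]
house 6858 [-25.9  64.3] [119.2  80.1] 2.8 [-86.6  22. ] [ 31.9 107.1]
bar 1363 [-3.4  6.8] [ 20.8 159.6] 5.6 [-19.5 -72.7] [ 6.4 86.9]
knob 2783 [ 0.3 68.2] [30.4 30.3] 56.3 [-19.3  49.2] [11.7 87.4]
```

View pics/w1.png

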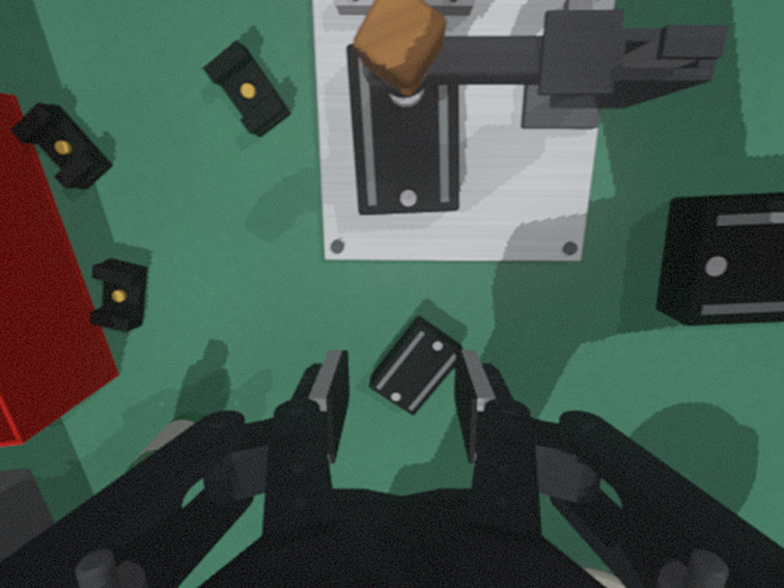

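The crop at (405,135) shows the middle-sized housing on the plate under the jaw, with its centre at fixture (-26, 64) and 2.8° askew. The small one is at (415,365) and the large one at (740,260). The camera sits on the fixture side of the hand, so I'll flip the wrist half a turn (this also suits the knob later) and descend behind the housing.

>>> servo_tool(motion="40 0 0 0 -0.97; 40 0 0 0 -0.97; 40 0 0 0 -0.97; 40 0 0 0 -0.97; 40 0 0 0 -0.97; 40 0 0 0 -0.97; 40 0 0 0 -0.97; 40 0 0 0 -0.97; 40 0 0 0 -0.97; 40 0 0 0 -0.97; 40 0 0 0 -0.97; 40 0 0 0 -0.97; 40 0 0 0 -0.97; 40 0 0 0 -0.97; 40 0 0 0 -0.97; 40 0 0 0 -0.97; 40 0 0 0 -0.97; 40 0 0 0 -0.97; 40 0 0 0 -0.97; 40 0 0 0 -0.97")

```text
time_s: 6.25
position: [0.5026, 0.1263, 0.2314]
ee_rot: [0.0, 0.46, 0.888, -0.0]
wrist_force: [-0.3, -0.5, -0.3]
grip_width: 0.0396
gripper_force: 0.0
```

>>> servo_tool(motion="40 0 0 0 -0.97; 40 0 0 0 -0.97; 40 0 0 0 -0.97; 40 0 0 0 -0.97; 40 0 0 0 -0.97; 40 0 0 0 -0.97; 40 0 0 0 -0.93; 40 0 0 0.6 0; 40 0 0 0.6 0; 40 0 0 0.6 0; 40 0 0 0.6 0; 40 0 0 0.6 0; 40 0 0 0.46 0; 40 0 0 0 0")

```text
time_s: 8.0
position: [0.5004, 0.1266, 0.0217]
ee_rot: [-0.003, 0.075, 0.997, -0.0]
wrist_force: [0.4, 0.1, 0.7]
grip_width: 0.0401
gripper_force: 0.0
```

```bash
python3 -c "
from h import *
st()"
```

```text
t 8.0 fix [-129.1   59.8] z 21.7 toolx deg 171.45 q6 -1.408 F [0.4 0.1 0.7] w 40.1 gf 0.0
```

>>> servo_tool(motion="40 -0.2 0.07 0 -0.03; 40 -0.2 0 0 0; 40 -0.15 0 0 0; 40 -0.1 0 0 0; 40 -0.1 0 0 0; 40 -0.05 0 0 0; 40 0 0 0 0")

```text
time_s: 8.88
position: [0.5508, 0.125, 0.0236]
ee_rot: [0.0, 0.072, 0.997, -0.0]
wrist_force: [-2.7, -0.2, 0.3]
grip_width: 0.04
gripper_force: 1.0
```

```bash
cat > look.py <<'E'
from h import *
st()
for c in("scene","top"):
    s=snapshot(c); w=cloud(s); f=fx(w)
    for n,lo,hi,b in(("house",.042,.053,(-110,75,0,120)),("knob",.12,.2,(-28,28,40,92))):
        m=(w[...,2]>lo)&(w[...,2]<hi)&(f[...,0]>b[0])&(f[...,0]<b[1])&(f[...,1]>b[2])&(f[...,1]<b[3])
        z=w[...,2][m]
        if n=="house": m&=(s["color"].max(2)<70)
        else: m&=(w[...,2]>z.max()-.008) if len(z) else m
        q=f[m]
        if len(q)>9:
            a=cv2.minAreaRect(q.astype(np.float32)); print(c,n,len(q),np.round(a[0],1),np.round(a[1],1),round(a[2],1),"z",np.median(w[...,2][m]).round(4),"xmax",np.percentile(q[:,0],99).round(1))
E
python3 look.py
```

```text
t 8.88 fix [-79.   65.5] z 23.6 toolx deg 171.75 q6 -1.417 F [-2.7 -0.2  0.3] w 40.0 gf 1.0328037478029728
scene house 585 [-16.   57.1] [137.5  79.2] 1.7 z 0.0482 xmax 52.0
scene knob 122 [ 0.6 65.8] [30.6 30.7] 56.5 z 0.1838 xmax 17.9
top house 183 [20.4 60.5] [80.6 61.8] 88.8 z 0.0479 xmax 51.0
top knob 88 [-1.  66.4] [28.4 27.6] 55.6 z 0.1848 xmax 15.4
```

>>> servo_tool(motion="40 -0.05 0 0 0; 40 -0.05 0 0 0; 40 -0.03 0 0 0; 40 0 0 0 0")

```text
time_s: 9.48
position: [0.5586, 0.124, 0.0236]
ee_rot: [0.0, 0.072, 0.997, 0.0]
wrist_force: [-2.6, 1.2, -0.6]
grip_width: 0.0401
gripper_force: 0.9
```

>>> servo_tool(motion="40 -0.03 0 0 0; 40 0 0 0 0")

```text
time_s: 9.72
position: [0.5586, 0.124, 0.0236]
ee_rot: [-0.002, 0.072, 0.997, -0.0]
wrist_force: [-8.5, 0.2, 4.9]
grip_width: 0.0402
gripper_force: 4.4
```

```bash
python3 look.py
```

```text
t 9.72 fix [-71.2  65.6] z 23.6 toolx deg 171.76 q6 -1.42 F [-8.5  0.2  4.9] w 40.2 gf 4.36673641204834
scene house 649 [-8.6 57.2] [138.1  78.1] 1.0 z 0.0483 xmax 60.0
scene knob 121 [-0.8 66.5] [29.2 32.1] 59.4 z 0.1836 xmax 17.3
top house 225 [26.3 60.9] [79.6 67.3] 89.4 z 0.048 xmax 59.2
top knob 43 [ 8.2 66.3] [18.5 33.9] 4.9 z 0.1854 xmax 16.9
```

>>> servo_tool(motion="40 -0.03 0 0 0; 40 0 0 0 0; 40 0 0 0 0; 40 0 0 0 0; 40 0.1 0 0 0; 40 0.2 0 0 0; 40 0.3 0 0 0; 0 0.06 0 -0.5 0; 0 0 0 -0.8 0; 0 0 0 -0.8 0; 0 0 0 -0.8 0; 0 0 0 -0.58 0; 0 0 0 0 0")

```text
time_s: 11.45
position: [0.5249, 0.1292, 0.2365]
ee_rot: [0.004, 0.072, 0.997, 0.0]
wrist_force: [-0.5, 0.0, 0.1]
grip_width: 0.0004
gripper_force: 0.0
```

```bash
python3 look.py
python3 - <<'E'
from h import *
for c in("scene","top"):
    s=snapshot(c); w=cloud(s); f=fx(w)
    m=(w[...,2]>.1)&(np.abs(f[...,0])<25)&(f[...,1]>-85)&(f[...,1]<50)
    for a in range(-80,50,8):
        k=m&(f[...,1]>=a)&(f[...,1]<a+8)
        if k.sum()>3: print(c,a,k.sum(),np.percentile(w[...,2][k],[10,50,90]).round(4),f[...,0][k].min().round(1),f[...,0][k].max().round(1))
    if c=="scene": save("s2",s,(280,160,400,300),4)
E
```

```text
t 11.45 fix [-105.3   65.9] z 236.5 toolx deg 171.75 q6 -1.409 F [-0.5  0.   0.1] w 0.4 gf 0.0
scene house 467 [15.9 58.5] [80.  91.4] 88.6 z 0.0482 xmax 59.9
scene knob 119 [ 0.7 65.8] [30.2 29.9] 56.3 z 0.1838 xmax 18.2
top house 364 [-0.5 60.2] [120.   79.4] 0.2 z 0.0481 xmax 58.9
top knob 49 [ 7.5 66. ] [19.8 34.7] 1.8 z 0.1838 xmax 17.0
scene -80 57 [0.1122 0.1507 0.1693] -9.7 12.2
scene -72 80 [0.1156 0.1514 0.1741] -12.2 12.1
scene -64 59 [0.1128 0.1514 0.1732] -10.5 12.1
scene -56 62 [0.11   0.1506 0.1737] -5.7 12.5
scene -48 43 [0.11   0.1411 0.1538] -5.2 12.7
scene -40 50 [0.1134 0.1521 0.156 ] -16.5 18.3
scene -32 40 [0.1434 0.1552 0.1564] -16.7 18.1
scene -24 47 [0.1528 0.1546 0.156 ] -18.0 18.4
scene -16 40 [0.1524 0.154  0.1562] -17.0 18.1
scene -8 35 [0.1517 0.1534 0.1557] -16.7 17.7
scene 0 14 [0.1361 0.1495 0.1514] -6.9 9.1
scene 8 27 [0.1377 0.1493 0.1513] -8.1 9.7
scene 16 28 [0.1314 0.1485 0.1503] -7.9 9.9
scene 24 31 [0.1341 0.148  0.1497] -7.7 10.3
scene 32 27 [0.1338 0.148  0.1503] -7.9 9.7
scene 40 37 [0.1346 0.1483 0.1786] -8.7 9.8
scene 48 19 [0.1447 0.1644 0.1751] -6.6 9.6
top -80 37 [0.1141 0.1487 0.1572] -13.0 11.4
top -72 39 [0.1281 0.1533 0.175 ] -12.2 11.2
top -64 37 [0.1282 0.1535 0.1747] -12.1 10.4
top -56 36 [0.1279 0.1556 0.1736] -12.3 10.0
top -48 38 [0.1107 0.1472 0.1535] -12.3 10.1
top -40 46 [0.1463 0.155  0.1569] -18.3 18.3
top -32 44 [0.1518 0.1542 0.1585] -18.1 18.4
top -24 46 [0.1519 0.1548 0.1573] -18.7 15.8
top -16 45 [0.1507 0.1539 0.1564] -16.6 17.0
top -8 41 [0.1508 0.154  0.1572] -18.4 17.1
top 0 25 [0.1426 0.1485 0.1509] -9.3 8.0
top 8 27 [0.1414 0.1477 0.1515] -10.1 8.2
top 16 26 [0.1439 0.1484 0.151 ] -9.9 7.7
top 24 28 [0.139  0.1481 0.1523] -9.7 8.0
top 32 25 [0.1451 0.1479 0.1508] -10.1 7.4
top 40 30 [0.1416 0.1476 0.1513] -9.6 8.4
top 48 9 [0.1476 0.167  0.1862] -8.3 5.9
```

View pics/s2.png

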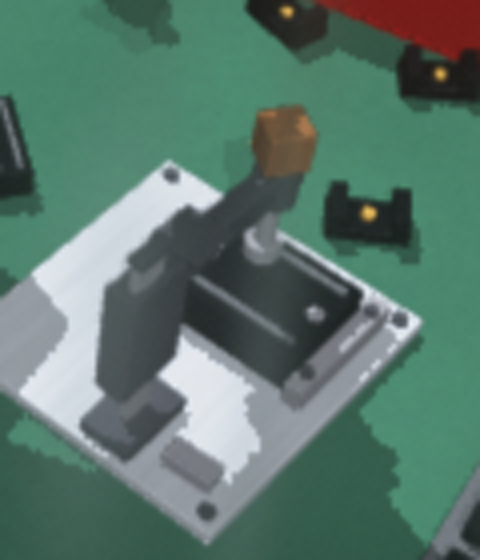

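The housing at (300,300) is flush against the fence at (330,350): centre x is about 0 and the angle 0.2°. The thumb plate is at (190,235) with its top at z 0.1545. Next I'll press it.

>>> servo_tool(motion="0 -0.59 -0.45 0 0; 0 -0.59 -0.45 0 0; 0 -0.57 -0.45 0 0; 0 0 0 0.5 0; 0 0 0 0.5 0; 0 0 0 0.2 0; 0 0 0 0 0")

```text
time_s: 12.52
position: [0.614, 0.0342, 0.159]
ee_rot: [-0.001, 0.072, 0.997, 0.0]
wrist_force: [-0.2, 0.1, 1.0]
grip_width: -0.0001
gripper_force: 0.0
```

```bash
python3 -c "
from h import *
st()"
```

```text
t 12.53 fix [ -3.4 -15.4] z 159.0 toolx deg 171.76 q6 -1.568 F [-0.2  0.1  1. ] w -0.1 gf 0.0
```

>>> servo_tool(motion="0 -0.05 0 0.08 0; 0 0 0 0.08 0; 0 0 0 0.08 0; 0 0 0 0.08 0")

```text
time_s: 13.02
position: [0.6195, 0.0335, 0.1434]
ee_rot: [0.002, 0.072, 0.997, -0.0]
wrist_force: [-0.7, 0.5, 5.7]
grip_width: 0.0001
gripper_force: 3.2
```

>>> servo_tool(motion="0 0 0 0.08 0; 0 0 0 0.08 0; 0 0 0 0.08 0; 0 0 0 0.08 0")

```text
time_s: 13.52
position: [0.6196, 0.0321, 0.1248]
ee_rot: [0.002, 0.072, 0.997, -0.001]
wrist_force: [-4.2, -5.1, 10.8]
grip_width: -0.0
gripper_force: 5.6
```

>>> servo_tool(motion="0 0 0 0.04 0; 0 0 0 0.04 0; 0 0 0 0 0")

```text
time_s: 13.9
position: [0.6192, 0.032, 0.122]
ee_rot: [0.002, 0.072, 0.997, -0.002]
wrist_force: [-10.9, -2.6, 19.4]
grip_width: -0.0
gripper_force: 13.2
```

```bash
cat > jaw.py <<'E'
from h import *
st()
s=snapshot("scene"); w=cloud(s); f=fx(w)
for n,a,b,x0,x1 in(("plate",-36,-2,-18,18),("arm",4,44,-8,9),("knob",45,90,-22,22)):
    m=(f[...,0]>x0)&(f[...,0]<x1)&(f[...,1]>a)&(f[...,1]<b)&(w[...,2]>.085)
    q=w[...,2][m]; print(n,m.sum(),np.percentile(q,[10,50,90,98]).round(4))
    if n=="arm":
        k=m.copy(); k[m]=q>np.percentile(q,90)-.006; print(" arm slope",np.polyfit(f[...,1][k]/1000,w[...,2][k],1).round(3))
import sys
if len(sys.argv)>1: save(sys.argv[1],s,(280,140,400,290),4)
E
python3 jaw.py s3; python3 look.py
```

```text
t 13.9 fix [  2.  -16.8] z 122.0 toolx deg 171.73 q6 -1.567 F [-10.9  -2.6  19.4] w -0.0 gf 13.23088009346975
plate 532 [0.1224 0.1955 0.4683 0.4693]
arm 211 [0.111  0.4656 0.4712 0.4724]
 arm slope [0.123 0.466]
knob 227 [0.1077 0.1396 0.1583 0.1596]
t 13.95 fix [  2.  -16.8] z 122.0 toolx deg 171.73 q6 -1.567 F [-10.3  -3.4  20.5] w -0.2 gf 13.317515524540795
scene house 457 [ 7.3 59.2] [107.5  81.2] 0.8 z 0.0483 xmax 60.1
scene knob 77 [ 8.2 62.1] [21.8 34.6] 18.0 z 0.1571 xmax 17.6
top house 271 [-5.9 60.5] [103.8  78.4] 1.8 z 0.0479 xmax 37.5
top knob 11 [-5.4 50.6] [ 5.7 21.8] 79.7 z 0.1565 xmax 4.9
```

View pics/s3.png

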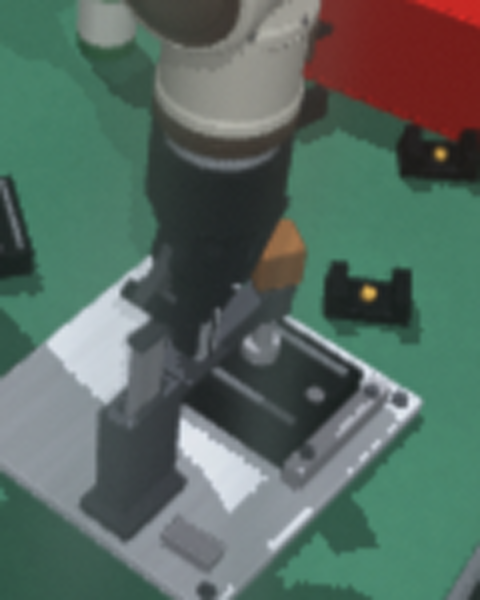

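Run:
```python
from h import *
s=snapshot("scene"); w=cloud(s); f=fx(w)
for u in(341,344,347):
  for v in range(212,236,1):
    print(u,v,f[v,u].round(0),(w[v,u,2]*1000).round(1),s["color"][v,u])
```

```text
341 212 [-5. 44.] 122.1 [81 89 93]
341 213 [-3. 41.] 122.0 [82 87 94]
341 214 [-2. 40.] 120.2 [80 85 93]
341 215 [-0. 39.] 118.6 [81 86 92]
341 216 [ 2. 35.] 120.3 [82 86 93]
341 217 [ 5. 31.] 121.4 [82 88 95]
341 218 [ 7. 28.] 122.2 [79 85 90]
341 219 [ 7. 30.] 116.1 [65 71 75]
341 220 [10. 26.] 118.3 [56 62 64]
341 221 [ 9. 27.] 113.8 [53 58 60]
341 222 [ 9. 29.] 108.1 [54 60 62]
341 223 [ 9. 29.] 103.6 [64 69 73]
341 224 [ 8. 32.] 97.4 [106 111 117]
341 225 [-5. 54.] 64.7 [152 156 163]
341 226 [-4. 54.] 61.1 [136 140 146]
341 227 [-5. 56.] 55.2 [102 107 111]
341 228 [-3. 54.] 53.9 [89 93 96]
341 229 [-2. 52.] 52.8 [76 82 85]
341 230 [-1. 52.] 49.6 [55 61 62]
341 231 [-0. 51.] 46.8 [47 53 54]
341 232 [ 3. 47.] 48.8 [47 53 53]
341 233 [ 5. 45.] 48.4 [47 54 54]
341 234 [ 6. 42.] 48.0 [47 53 54]
341 235 [ 9. 39.] 49.6 [54 61 62]
344 212 [ 3. 45.] 126.8 [76 68 58]
344 213 [ 2. 47.] 121.1 [67 70 70]
344 214 [ 5. 43.] 122.7 [77 83 87]
344 215 [ 7. 41.] 122.6 [80 87 92]
344 216 [ 7. 42.] 118.0 [70 77 81]
344 217 [ 8. 40.] 116.9 [60 67 68]
344 218 [ 9. 39.] 114.0 [54 63 64]
344 219 [ 8. 42
[... 742 characters left out ...]
 52.] 111.1 [59 68 68]
347 217 [ 9. 54.] 106.2 [60 69 68]
347 218 [11. 51.] 106.0 [60 69 68]
347 219 [ 9. 55.] 98.1 [61 70 70]
347 220 [10. 54.] 96.0 [71 80 82]
347 221 [ 6. 63.] 81.5 [ 95 102 104]
347 222 [ 6. 62.] 78.4 [102 108 112]
347 223 [ 5. 65.] 71.8 [105 111 115]
347 224 [ 7. 63.] 70.1 [107 112 116]
347 225 [ 8. 62.] 67.9 [109 114 119]
347 226 [ 7. 64.] 61.6 [109 115 118]
347 227 [ 9. 62.] 60.9 [109 114 117]
347 228 [10. 61.] 59.1 [104 110 114]
347 229 [11. 61.] 55.0 [101 107 110]
347 230 [11. 62.] 51.1 [ 95 102 104]
347 231 [12. 60.] 49.8 [63 71 72]
347 232 [14. 58.] 49.0 [52 62 60]
347 233 [15. 57.] 46.6 [52 60 59]
347 234 [18. 52.] 48.9 [52 61 60]
347 235 [19. 53.] 45.0 [52 62 60]
```

The crop shows the pad at (262,345) resting on the housing: its top is at z 63 mm, so its underside is at about 50. The arm has tilted up and the housing is still at the fence. I'll press a little harder to be sure it has bound.

>>> servo_tool(motion="0 0 0 0.03 0; 0 0 0 0.03 0; 0 0 0 0 0")

```text
time_s: 14.48
position: [0.6191, 0.032, 0.1199]
ee_rot: [0.001, 0.072, 0.997, -0.002]
wrist_force: [-17.1, -1.3, 28.2]
grip_width: 0.0004
gripper_force: 20.3
```

>>> servo_tool(motion="0 0 0 0.03 0; 0 0 0 0.02 0; 0 0 0 0 0")

```text
time_s: 14.85
position: [0.6191, 0.0319, 0.1194]
ee_rot: [0.001, 0.072, 0.997, -0.002]
wrist_force: [-25.9, -1.7, 41.4]
grip_width: -0.0003
gripper_force: 21.4
```

It now stands hard: 13 N for 0.5 mm. Lifting off.

>>> servo_tool(motion="0 0 0 -0.1 0; 0 0 0 -0.3 0; 0 0 0 -0.8 0; 0 0 0 -0.8 0; 0 0.5 0.4 0 0; 0 0.7 0.4 0 0; 0 0.7 0.4 0 0; 0 0 0 0 0")

```text
time_s: 15.85
position: [0.5136, 0.1231, 0.2311]
ee_rot: [-0.0, 0.07, 0.998, 0.0]
wrist_force: [0.5, -0.2, 0.2]
grip_width: 0.0
gripper_force: 0.0
```

```bash
python3 jaw.py s4; python3 look.py
python3 - <<'E'
from h import *
s=snapshot("top"); w=cloud(s); f=fx(w)
m=(f[...,0]>-22)&(f[...,0]<22)&(f[...,1]>48)&(f[...,1]<92)&(w[...,2]>.145)&(w[...,2]<.2)
print(w[...,2][m].round(4)[:80]);
E
```

```text
t 15.85 fix [-115.5   58.3] z 231.1 toolx deg 171.94 q6 -1.424 F [ 0.5 -0.2  0.2] w 0.0 gf 0.0
plate 149 [0.1181 0.1207 0.1228 0.125 ]
arm 141 [0.1034 0.1188 0.1369 0.1545]
 arm slope [0.399 0.131]
knob 270 [0.1087 0.1464 0.1589 0.1599]
t 15.9 fix [-113.9   57.3] z 231.3 toolx deg 171.86 q6 -1.425 F [0.2 0.1 0.3] w 0.2 gf 0.0
scene house 386 [ 1.8 57.3] [ 76.8 117.3] 90.0 z 0.0482 xmax 60.3
scene knob 104 [ 0.7 60.3] [27.6 32.1] 57.2 z 0.1577 xmax 18.1
top house 351 [-0.3 60.4] [120.3  79.8] 0.1 z 0.0481 xmax 58.7
top knob 77 [-0.3 61.3] [26.6 28.7] 54.2 z 0.1565 xmax 16.9
[0.1529 0.1592 0.1577 0.1558 0.1583 0.1583 0.1612 0.1535 0.1586 0.1569
 0.1585 0.155  0.1583 0.1603 0.1546 0.1576 0.1565 0.1575 0.1556 0.1622
 0.1606 0.1575 0.1576 0.1598 0.1591 0.1578 0.1583 0.1612 0.1547 0.16
 0.164  0.1535 0.1556 0.156  0.1534 0.1554 0.1564 0.1569 0.1599 0.1593
 0.1607 0.1621 0.1587 0.1571 0.1563 0.1587 0.1545 0.1612 0.1555 0.1566
 0.1551 0.1594 0.1578 0.1609 0.1567 0.16   0.161  0.1588 0.1545 0.1564
 0.1568 0.1605 0.1584 0.1571 0.1587 0.1574 0.1575 0.1559 0.1558 0.1607
 0.156 ]
```

View pics/s4.png

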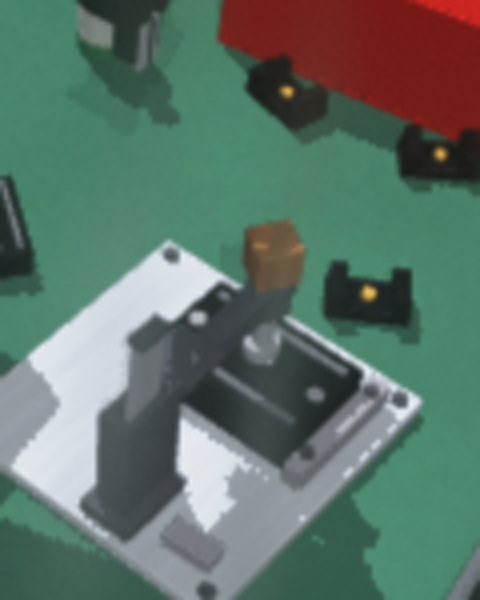

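The jaw stays bound with its arm up. The knob's top is at (273,235), fixture (0, 61), z 0.158, with its flats at 56°. Next I'll turn the hand to match the flats, starting low in the last joint's range.

>>> servo_tool(motion="60 0 0 0 -0.9; 60 0 0 0 -0.9; 60 0 0 0 -0.9; 60 0 0 0 -0.9; 60 0 0 0 -0.9; 60 0 0 0 -0.9; 60 0 0 0 -0.9; 60 0 0 0 -0.9; 60 0 0 0 -0.93; 60 0 0 0 0")

```text
time_s: 17.3
position: [0.5163, 0.1204, 0.2307]
ee_rot: [0.0, -0.403, 0.915, -0.0]
wrist_force: [0.0, -0.1, 0.2]
grip_width: 0.0601
gripper_force: 0.0
```

```bash
cat > go.py <<'E'
from h import *
import sys
st(); s=r.read_state(); M=rot(s["ee_rot"])
t=[float(v)/1000 for v in sys.argv[1:4]]
T=np.r_[O+t[0]*X+t[1]*Y,t[2]]
print("tool shift units",((T-s["position"])@M/.06).round(3))
E
python3 go.py 0 61.5 190
```

```text
t 17.3 fix [-112.5   56. ] z 230.7 toolx deg -132.49 q6 -2.399 F [ 0.  -0.1  0.2] w 60.1 gf 0.0
tool shift units [-1.131 -1.497  0.679]
```

>>> servo_tool(motion="60 -0.377 -0.5 0 0; 60 -0.377 -0.5 0 0; 60 -0.377 -0.497 0 0; 60 0 0 0.68 0; 60 0 0 0 0")

```text
time_s: 17.92
position: [0.6255, 0.1103, 0.1857]
ee_rot: [-0.004, -0.403, 0.915, 0.002]
wrist_force: [-0.1, -0.2, -0.1]
grip_width: 0.0598
gripper_force: 0.0
```

```bash
python3 go.py 0 61.5 130
python3 - <<'E'
from h import *
s=snapshot("wrist"); save("w5",s,k=1.4)
w=cloud(s); f=fx(w); c=s["color"].astype(int)
m=(np.hypot(f[...,0],f[...,1]-61)<26)&(w[...,2]>.15)&(w[...,2]<.167)&(c[...,0]-c[...,2]>25)
q=f[m].astype(np.float32); print(len(q),cv2.minAreaRect(q),w[...,2][m].mean())
E
```

```text
t 17.93 fix [-3.  61.6] z 185.7 toolx deg -132.49 q6 -2.415 F [-0.1 -0.2 -0.1] w 59.8 gf 0.0
tool shift units [-0.032 -0.047  0.928]
2117 ((-0.019227027893066406, 61.36274337768555), (29.352407455444336, 30.007793426513672), 56.49953842163086) 0.15685173811914657
```

View pics/w5.png

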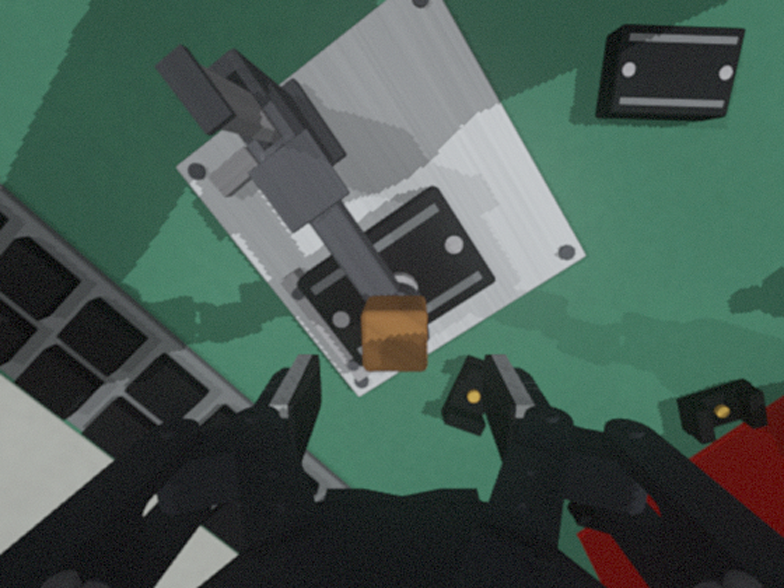

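The knob at (395,333) lies between the fingers and its flats line up. Descending and gripping.

>>> servo_tool(motion="60 -0.03 -0.05 0.3 0; 60 0 0 0.3 0; 60 0 0 0.3 0; 60 0 0 0 0")

```text
time_s: 18.48
position: [0.6293, 0.1102, 0.1333]
ee_rot: [-0.002, -0.404, 0.915, 0.001]
wrist_force: [-0.4, 0.5, 0.6]
grip_width: 0.0599
gripper_force: 0.0
```

```bash
python3 go.py 0 61.5 131
```

```text
t 18.48 fix [ 0.8 62. ] z 133.3 toolx deg -132.36 q6 -2.418 F [-0.4  0.5  0.6] w 59.9 gf 0.0
tool shift units [0.014 0.006 0.038]
```

>>> servo_tool(motion="60 0.01 0 0.02 0; 20 0 0 0 0; 20 0 0 0 0; 20 0 0 0 0; 20 0 0 0 0; 20 0 0 0 0")

```text
time_s: 19.23
position: [0.6307, 0.1104, 0.1349]
ee_rot: [0.0, -0.404, 0.915, 0.0]
wrist_force: [-0.7, 6.1, 1.0]
grip_width: 0.0289
gripper_force: 61.6
```

>>> servo_tool(motion="20 0 0 0 0.5; 20 0 0 0 0.8; 20 0 0 0 0.8; 20 0 0 0 0.8; 20 0 0 0 0.8; 20 0 0 0 0.8; 20 0 0 0 0.8; 20 0 0 0 0.8; 20 0 0 0 0")

```text
time_s: 20.35
position: [0.6308, 0.1092, 0.1348]
ee_rot: [0.0, -0.05, 0.999, -0.0]
wrist_force: [1.7, 1.2, 0.2]
grip_width: 0.0288
gripper_force: 62.4
```

```bash
python3 go.py 0 61.5 131
```

```text
t 20.35 fix [ 2.4 61.3] z 134.8 toolx deg -174.25 q6 -1.688 F [1.7 1.2 0.2] w 28.8 gf 62.40015931427479
tool shift units [0.038 0.014 0.063]
```

>>> servo_tool(motion="20 0 0 0 0.8; 20 0 0 0 0.8; 20 0 0 0 0.8; 20 0 0 0 0.8; 20 0 0 0 0.8; 20 0 0 0 0.8; 20 0 0 0 0.8; 20 0 0 0 0.8; 20 0 0 0 0.8; 20 0 0 0 0.8; 20 0 0 0 0")

```text
time_s: 21.72
position: [0.6306, 0.1072, 0.1345]
ee_rot: [0.0, 0.417, 0.909, -0.002]
wrist_force: [-0.6, -5.1, -0.1]
grip_width: 0.0286
gripper_force: 61.0
```

```bash
python3 go.py 0 61.5 131; python3 jaw.py; python3 look.py
```

```text
t 21.73 fix [ 2.5 59.3] z 134.5 toolx deg 130.73 q6 -0.728 F [-0.6 -5.1 -0.1] w 28.6 gf 60.967326164245605
tool shift units [0.056 0.001 0.059]
t 21.73 fix [ 2.5 59.3] z 134.5 toolx deg 130.73 q6 -0.728 F [-0.6 -5.1 -0.1] w 28.6 gf 60.967326164245605
plate 505 [0.1201 0.4344 0.4606 0.4658]
arm 740 [0.1193 0.2809 0.4797 0.484 ]
 arm slope [-0.077  0.483]
knob 662 [0.1259 0.2228 0.4806 0.4817]
t 21.77 fix [ 2.5 59.3] z 134.5 toolx deg 130.77 q6 -0.729 F [-0.5 -6.2  1.4] w 28.9 gf 60.967320799827576
scene house 478 [ 2.1 58.7] [116.2  80.1] 0.3 z 0.0484 xmax 59.9
scene knob 19 [ 7.4 63.1] [66.1 20.6] 42.9 z 0.193 xmax 27.7
top house 233 [ 1.8 60.5] [112.1  79.7] 0.2 z 0.0484 xmax 54.9
```

>>> servo_tool(motion="20 0 0 0 0.8; 20 0 0 0 0.8; 20 0 0 0 0.8; 20 0 0 0 0.8; 20 0 0 0 0.8; 20 0 0 0 0.8; 20 0 0 0 0.8; 20 0 0 0 0.8; 20 0 0 0 0.8; 20 0 0 0 0.8; 20 0 0 0 0")

```text
time_s: 23.25
position: [0.6283, 0.1064, 0.1332]
ee_rot: [-0.0, 0.789, 0.614, -0.004]
wrist_force: [-6.2, -9.2, 0.4]
grip_width: 0.0288
gripper_force: 60.5
```

```bash
python3 go.py 0 61.5 131; python3 look.py
```

```text
t 23.25 fix [ 0.3 58.2] z 133.2 toolx deg 75.74 q6 0.232 F [-6.2 -9.2  0.4] w 28.8 gf 60.49916446208954
tool shift units [ 0.055 -0.011  0.037]
t 23.25 fix [ 0.3 58.2] z 133.2 toolx deg 75.74 q6 0.232 F [-6.2 -9.2  0.4] w 28.8 gf 60.49916446208954
scene house 482 [ 2.3 58.2] [117.2  78.2] 0.0 z 0.0481 xmax 60.0
scene knob 29 [ 6.2 49.7] [57.  28.9] 24.6 z 0.1972 xmax 27.6
top house 128 [ 0.7 60.6] [110.4  80.3] 0.0 z 0.0482 xmax 54.6
```

>>> servo_tool(motion="50 0 0 0 0; 50 0 0 0 0; 50 0 0 0 0")

```text
time_s: 23.72
position: [0.6308, 0.1097, 0.1349]
ee_rot: [0.0, 0.789, 0.614, 0.0]
wrist_force: [-0.7, 0.9, 0.5]
grip_width: 0.0503
gripper_force: 0.0
```

```bash
python3 go.py 0 61 131
python3 - <<'E'
from h import *
for cam in("wrist","scene"):
    s=snapshot(cam); w=cloud(s); f=fx(w); c=s["color"].astype(int)
    m=(np.hypot(f[...,0],f[...,1]-61)<28)&(w[...,2]>.148)&(w[...,2]<.168)&(c[...,0]-c[...,2]>25)
    if m.sum()>9: print(cam,m.sum(),cv2.minAreaRect(f[m].astype(np.float32)),w[...,2][m].mean())
E
```

```text
t 23.73 fix [ 2.4 61.8] z 134.9 toolx deg 75.75 q6 0.233 F [-0.7  0.9  0.5] w 50.3 gf 0.0
tool shift units [-0.017 -0.038  0.065]
wrist 4016 ((0.21187686920166016, 61.76418685913086), (31.46104621887207, 29.509923934936523), 85.74385833740234) 0.15795912727054173
scene 138 ((1.1837491989135742, 58.310081481933594), (29.737211227416992, 29.416093826293945), 79.88177490234375) 0.15749442271279404
```

>>> servo_tool(motion="50 -0.02 -0.03 0.03 0; 50 0 0 0 0; 20 0 0 0 0; 20 0 0 0 0; 20 0 0 0 0; 20 0 0 0 0; 20 0 0 0 0.8; 20 0 0 0 0.8; 20 0 0 0 0.8; 20 0 0 0 0.8; 20 0 0 0 0.8; 20 0 0 0 0.8; 20 0 0 0 0.8; 20 0 0 0 0.8; 20 0 0 0 0.8; 20 0 0 0 0.8; 20 0 0 0 0")

```text
time_s: 25.95
position: [0.6283, 0.1092, 0.1327]
ee_rot: [-0.001, 0.984, 0.18, -0.0]
wrist_force: [1.0, -0.4, 0.3]
grip_width: 0.0291
gripper_force: 62.7
```

```bash
python3 go.py 0 61 131; python3 look.py
```

```text
t 25.95 fix [-0.  60.9] z 132.7 toolx deg 20.72 q6 1.191 F [ 1.  -0.4  0.3] w 29.1 gf 62.66136646270752
tool shift units [ 0.001 -0.001  0.029]
t 25.95 fix [-0.  60.9] z 132.7 toolx deg 20.72 q6 1.191 F [ 1.  -0.4  0.3] w 29.1 gf 62.66136646270752
scene house 485 [ 1.5 58.4] [118.6  80. ] 0.8 z 0.0482 xmax 59.9
top house 227 [-9.1 60.4] [94.6 80.1] 1.1 z 0.0483 xmax 33.2
```

>>> servo_tool(motion="20 0 0 0 0.8; 20 0 0 0 0.8; 20 0 0 0 0.8; 20 0 0 0 0.8; 20 0 0 0 0.8; 20 0 0 0 0.8; 20 0 0 0 0.8; 20 0 0 0 0.8; 20 0 0 0 0.8; 20 0 0 0 0.8; 20 0 0 0 0.8; 20 0 0 0 0.8; 20 0 0 0 0.8; 20 0 0 0 0.8; 20 0 0 0 0")

```text
time_s: 27.92
position: [0.6294, 0.1066, 0.1332]
ee_rot: [0.001, 0.882, -0.472, 0.002]
wrist_force: [0.0, -7.8, -0.1]
grip_width: 0.0288
gripper_force: 63.3
```

```bash
python3 go.py 0 61 131; python3 look.py; python3 -c "
from h import *
print(r.read_state()['wrist_torque'])"
```

```text
t 27.93 fix [ 1.4 58.5] z 133.2 toolx deg -56.31 q6 2.536 F [ 0.  -7.8 -0.1] w 28.8 gf 63.33001971244812
tool shift units [-0.046 -0.01   0.037]
t 27.93 fix [ 1.4 58.5] z 133.2 toolx deg -56.31 q6 2.536 F [ 0.  -7.8 -0.1] w 28.8 gf 63.33001971244812
scene house 486 [ 1.5 58.4] [ 77.7 119.1] 89.4 z 0.0483 xmax 60.0
scene knob 11 [ 8.  61.5] [66.1 24.1] 39.3 z 0.1937 xmax 27.4
top house 240 [-9.9 52.3] [ 65.1 129.1] 37.8 z 0.0482 xmax 51.6
[-0.38723219 -0.27888311  0.08346406]
```

>>> servo_tool(motion="20 0 0 0 0.7; 20 0 0 0 0.7; 20 0 0 0 0.7; 20 0 0 0 0.4; 20 0 0 0 0; 60 0 0 0 0; 60 0 0 0 0; 60 0 0 0 0; 60 0 0 0 0; 60 0 0 -0.2 0; 60 0 0 -0.4 0; 60 0 0 -0.6 0; 60 0 0 -0.6 0; 60 0 0 0 0")

```text
time_s: 29.78
position: [0.6309, 0.109, 0.2462]
ee_rot: [-0.003, 0.801, -0.598, 0.004]
wrist_force: [-0.6, 0.2, 0.0]
grip_width: 0.0602
gripper_force: 0.0
```

```bash
python3 go.py -150 61 240; python3 jaw.py; python3 look.py;  python3 - <<'E'
from h import *
s=snapshot("wrist"); save("w6",s,k=1.4); w=cloud(s); f=fx(w); c=s["color"].astype(int)
m=(np.hypot(f[...,0],f[...,1]-61)<28)&(w[...,2]>.148)&(w[...,2]<.168)&(c[...,0]-c[...,2]>25)
if m.sum()>9: print(m.sum(),cv2.minAreaRect(f[m].astype(np.float32)),w[...,2][m].mean())
E
```

```text
t 29.77 fix [ 2.6 61.1] z 246.2 toolx deg -73.49 q6 2.836 F [-0.6  0.2  0. ] w 60.2 gf 0.0
tool shift units [-1.064  2.311  0.081]
t 29.77 fix [ 2.6 61.1] z 246.2 toolx deg -73.49 q6 2.836 F [-0.6  0.2  0. ] w 60.2 gf 0.0
plate 660 [0.1225 0.5482 0.5717 0.5772]
arm 767 [0.1221 0.4272 0.5922 0.5957]
 arm slope [-0.037  0.594]
knob 733 [0.1323 0.349  0.5922 0.593 ]
t 29.82 fix [ 1.3 60.9] z 243.4 toolx deg -73.49 q6 2.836 F [-0.   0.8 -1. ] w 60.0 gf 0.0
scene house 428 [ 1.9 58.4] [117.8  77.7] 0.3 z 0.0482 xmax 59.9
scene knob 113 [ 0.3 57.9] [29.6 33.1] 24.9 z 0.1613 xmax 17.2
top house 283 [-0.8 60.3] [120.6  79.7] 0.2 z 0.0482 xmax 57.8
1388 ((0.542811393737793, 59.51164627075195), (29.647504806518555, 29.28848648071289), 25.537235260009766) 0.16024944595732982
```

View pics/w6.png

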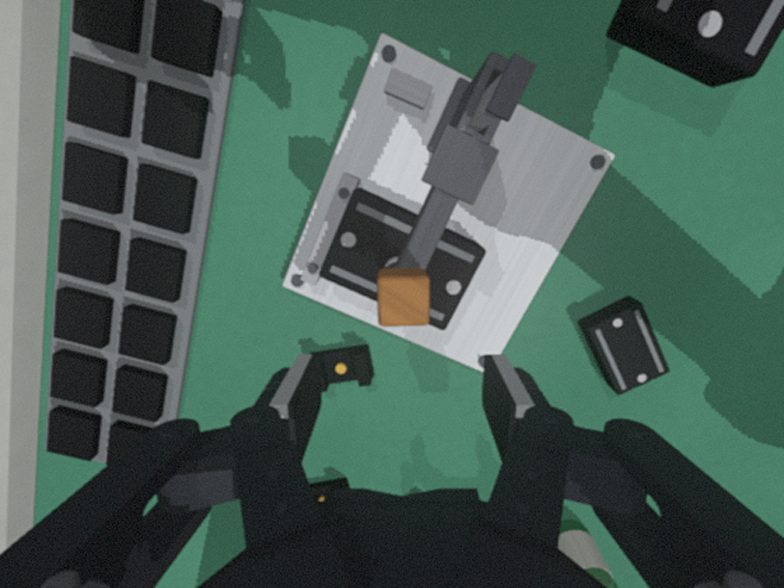

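The knob at (403,300) followed the whole 5.25 rad, and the housing at (405,260) is still flush. The knob rose about 3 mm, which puts the push at roughly 20–28 N. For margin I'll regrip a quarter turn back and add a bit.

>>> servo_tool(motion="60 0 0 0 -0.87; 60 0 0 0 -0.87; 60 0 0 0 -0.87; 60 0 0 0 -0.87; 60 0 0 0 -0.87; 60 0 0 0 -0.87; 60 0 0 0 -0.87; 60 0 0 0 -0.87; 60 0 0 0 -0.87; 60 0 0 0 -0.87; 60 0 0 0 -0.87; 60 0 0 0 -0.87; 60 0 0 0 -0.87; 60 0 0 0 -0.87; 60 0 0 0 -0.87; 60 0 0 0.85 0; 60 0 0 0 0")

```text
time_s: 32.1
position: [0.6245, 0.109, 0.1837]
ee_rot: [-0.001, 0.99, 0.141, -0.006]
wrist_force: [-0.5, -0.5, -0.0]
grip_width: 0.0597
gripper_force: 0.0
```

```bash
python3 go.py 0.4 60 136
```

```text
t 32.1 fix [-3.8 60.2] z 183.7 toolx deg 16.22 q6 1.27 F [-0.5 -0.5 -0. ] w 59.7 gf 0.0
tool shift units [0.072 0.034 0.794]
```

>>> servo_tool(motion="60 0 0 0 0; 60 0.03 0.01 0.4 0; 60 0 0 0.39 0; 60 0 0 0 0; 60 0 0 0 0")

```text
time_s: 32.72
position: [0.6318, 0.1089, 0.1449]
ee_rot: [0.0, 0.99, 0.141, 0.002]
wrist_force: [0.6, 0.2, 0.2]
grip_width: 0.06
gripper_force: 0.0
```

```bash
python3 go.py 0.4 60 136
```

```text
t 32.73 fix [ 3.5 61.1] z 144.9 toolx deg 16.22 q6 1.27 F [0.6 0.2 0.2] w 60.0 gf 0.0
tool shift units [-0.055 -0.005  0.148]
```

>>> servo_tool(motion="60 -0.05 0 0.13 0; 60 0 0 0 0; 20 0 0 0 0; 20 0 0 0 0; 20 0 0 0 0; 20 0 0 0 0; 20 0 0 0 0.7; 20 0 0 0 0.8; 20 0 0 0 0.8; 20 0 0 0 0.8; 20 0 0 0 0.8; 20 0 0 0 0.8; 20 0 0 0 0.8; 20 0 0 0 0.8; 20 0 0 0 0")

```text
time_s: 34.6
position: [0.6279, 0.107, 0.1349]
ee_rot: [0.0, 0.972, -0.235, 0.0]
wrist_force: [0.2, -6.2, 0.2]
grip_width: 0.0289
gripper_force: 63.0
```

```bash
python3 go.py 0.4 60 136; python3 look.py
```

```text
t 34.6 fix [-0.1 58.7] z 134.9 toolx deg -27.18 q6 2.025 F [ 0.2 -6.2  0.2] w 28.9 gf 62.95861274935305
tool shift units [ 0.001 -0.023 -0.018]
t 34.6 fix [-0.1 58.7] z 134.9 toolx deg -27.18 q6 2.025 F [ 0.2 -6.2  0.2] w 28.9 gf 62.95861274935305
scene house 486 [ 2.2 58.1] [119.7  78.7] 0.7 z 0.0483 xmax 60.1
scene knob 19 [ 7.9 60.6] [67.3 22.9] 51.6 z 0.1932 xmax 23.6
top house 246 [-10.5  51.5] [ 67.8 130.2] 38.6 z 0.048 xmax 50.1
```

Turned 0.76 rad more, 6.0 in all. Releasing, lifting and checking.

>>> servo_tool(motion="60 0 0 0 0; 60 0 0 0 0; 60 0 0 0 0; 60 0 0 0 0; 60 0 0 -0.2 0; 60 0 0 -0.4 0; 60 0 0 -0.6 0; 60 0 0 -0.6 0; 60 -0.8 0 0 0; 60 -0.8 0 0 0; 60 0 0 0 0; 60 0 0 0 0")

```text
time_s: 36.2
position: [0.5428, 0.1517, 0.2438]
ee_rot: [-0.0, 0.972, -0.234, 0.001]
wrist_force: [-0.6, 0.0, -0.3]
grip_width: 0.0598
gripper_force: 0.0
```

```bash
python3 jaw.py s7; python3 look.py
```

```text
t 36.2 fix [-90.8  90.7] z 243.8 toolx deg -27.08 q6 2.102 F [-0.6  0.  -0.3] w 59.8 gf 0.0
plate 151 [0.1199 0.1227 0.1253 0.1263]
arm 149 [0.1097 0.1226 0.1491 0.16  ]
 arm slope [0.693 0.125]
knob 252 [0.1123 0.1506 0.1632 0.1648]
t 36.25 fix [-90.4  90.5] z 243.6 toolx deg -27.11 q6 2.102 F [ 0.5 -0.5  1.3] w 59.9 gf 0.0
scene house 396 [ 1.7 58. ] [117.9  78.4] 0.3 z 0.0483 xmax 60.1
scene knob 117 [ 0.9 57.9] [31.  30.3] 77.1 z 0.1621 xmax 16.5
top house 613 [-0.7 59.8] [120.7  79.8] 0.7 z 0.0482 xmax 58.5
top knob 74 [-0.3 58.2] [27.4 29.2] 67.8 z 0.1634 xmax 14.4
```

View pics/s7.png

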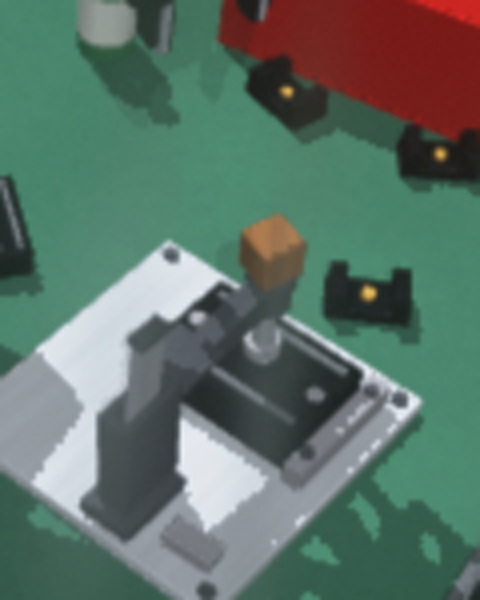

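The housing at (300,370) is flush. The jaw is tilted up with its pad at (262,345) on the housing, and the hand is clear of everything. Handing in.

```bash
python3 -c "
from h import *
print(r.sign_off())"
```

```text
the job is handed in; nothing more can be done
None
```

I handed the job in at about 36 s: the housing measures flush and square to the fence, the jaw is bound and tilted up, and the knob was turned about 6 rad clockwise. The pad's push could not be read directly; I estimate it is above 25 N. I disturbed none of the other things on the bench as far as the pictures show, and no verdict came back.

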